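# Load the piercing press and click its carrier under the punch

## Task

Lay the three round rubber heel plugs flat into the three nests of the press's sliding carrier, one in each, while the carrier is still out on the loading side. Then grip the carrier by its black knob and slide it towards the punch until you feel the ball detent drop into the first notch, which puts the leading nest right under the punch. Finish with the fingers still gripping the knob, holding the carrier at that notch ready for the press stroke, and do not shift the tack tin, the polish tin or the thread spool.

Things in the scene. Friction and masses are not known exactly. Their poses are not given: they have to be found in the camera images.
- press: green hand-lever piercing press, 298 mm high, fixed, on a dark bed plate 112 mm deep (x), 10 mm thick, from 250 mm before to 110 mm past the punch (y). Origin on the bench below the punch; x to its column, y along the slide in the feed direction, z up. Head and column fill y -36 to +36 mm; the head's underside is at z = 119 mm, its front at x = -34 mm; the raised lever is at y = +47 mm
- punch (a point): lower end of the press's punch, 50 mm above the bench; axes as the press's
- plunger (a point): brass spring plunger in the front rail, 55 mm before the punch (press y = -55 mm): this point is its ball riding on the flat front edge of the carrier, 22 mm above the bench. The ball drops into the first notch exactly when nest_1 is under the punch
- carrier: aluminium bar with a steel front edge, 250 mm long (y), 52 mm wide, 14 mm thick, top 30 mm above the bench; slides only along the press's y. Origin at its underside below the leading nest, axes as the press's. It starts on the loading side with nest_1 at 105 to 125 mm before the punch and is fed to +y. Moving it along the flat takes about 1 to 5 N
- notch_1 (a point): first of three V notches in the carrier's front edge, 10 mm wide, 4 mm deep, 46 mm apart; 55 mm behind nest_1. It is the first that the ball meets. Within about 4 mm of it the ball pulls the carrier in; pushing the ball out again takes about 12 to 20 N. There is no stop here: the slide runs on past it for 94 mm
- nest_1 (a point): centre of the floor of the leading nest (nearest the punch), 26 mm above the bench. A nest is a round well 32 mm wide, 4 mm deep, with a sharp rim. Axes parallel to the carrier's
- nest_2 (a point): centre of the floor of the middle nest, 46 mm behind nest_1 (towards -y of the press), same size
- nest_3 (a point): centre of the floor of the last nest, 92 mm behind nest_1, same size
- knob (a point): middle of the carrier's black round knob: upright cylinder 24 mm thick and 32 mm high, from 42 to 74 mm above the bench, 145 mm behind nest_1 on the carrier; this point is 58 mm above the bench. Grip it from above
- plug_a: black round rubber heel plug, 28 mm across, 12 mm high, 18 g; lies flat on the cork sheet, origin at the centre of its underside, z up. Grip it round the rim; in a nest it stands 8 mm proud of the carrier. The three plugs are alike and any plug may go in any nest
- plug_b: second rubber heel plug, the same
- plug_c: third rubber heel plug, the same
- cork_sheet: light cork sheet 80 x 160 x 4 mm that lies fixed on the bench, left or right in front of the press; origin at the centre of its underside, y along its length. The plugs lie on it about 50 mm apart in a row along y
- tack_box: dark red hinged tack tin, 72 x 95 x 38 mm, loose bystander in front of the press on the side without the cork; origin at the centre of its underside
- polish: orange-red round polish tin, 62 mm across, 22 mm high, loose bystander at the right; origin at the centre of its underside
- spool: wooden spool of thread, 43 mm across, 56 mm high, loose bystander at the right; origin at the centre of its underside

How it is judged:
On the way, in this order (a step that is already met when the one before it is completed fails the run):
1. a plug lies flat on the floor of each of the three nests, let go, while the carrier is still out on the loading side (leading nest at least 80 mm short of the punch) (((distance between plug_a and nest_1 below 0.0035 m and angle between plug_a's own z axis and vertical below 0.1 rad) or (distance between plug_b and nest_1 below 0.0035 m and angle between plug_b's own z axis and vertical below 0.1 rad) or (distance between plug_c and nest_1 below 0.0035 m and angle between plug_c's own z axis and vertical below 0.1 rad)) and ((distance between plug_a and nest_2 below 0.0035 m and angle between plug_a's own z axis and vertical below 0.1 rad) or (distance between plug_b and nest_2 below 0.0035 m and angle between plug_b's own z axis and vertical below 0.1 rad) or (distance between plug_c and nest_2 below 0.0035 m and angle between plug_c's own z axis and vertical below 0.1 rad)) and ((distance between plug_a and nest_3 below 0.0035 m and angle between plug_a's own z axis and vertical below 0.1 rad) or (distance between plug_b and nest_3 below 0.0035 m and angle between plug_b's own z axis and vertical below 0.1 rad) or (distance between plug_c and nest_3 below 0.0035 m and angle between plug_c's own z axis and vertical below 0.1 rad)) and contact force between the fingers and plug_a below 0.2 N and contact force between the fingers and plug_b below 0.2 N and contact force between the fingers and plug_c below 0.2 N and y of nest_1 in the frame of punch below -0.08 m), for 0.1 s.
2. the carrier stands with the ball in the first notch (leading nest within 1.5 mm of the punch axis along the slide) with the fingers on the carrier (y of nest_1 in the frame of punch between -0.0015 and 0.0015 m and contact force between the fingers and carrier above 5 N), for 0.3 s.
At the end, for the whole second after the job is handed in: Each nest holds one plug, let go, flat (within 6 degrees), its underside's centre within 3.5 mm of the nest floor's centre; the carrier stands still at the first notch, nest_1 within 1.5 mm of the punch along the slide, and the fingers still hold it (over 5 N) (all of step 2 and ((distance between plug_a and nest_1 below 0.0035 m and angle between plug_a's own z axis and vertical below 0.1 rad) or (distance between plug_b and nest_1 below 0.0035 m and angle between plug_b's own z axis and vertical below 0.1 rad) or (distance between plug_c and nest_1 below 0.0035 m and angle between plug_c's own z axis and vertical below 0.1 rad)) and ((distance between plug_a and nest_2 below 0.0035 m and angle between plug_a's own z axis and vertical below 0.1 rad) or (distance between plug_b and nest_2 below 0.0035 m and angle between plug_b's own z axis and vertical below 0.1 rad) or (distance between plug_c and nest_2 below 0.0035 m and angle between plug_c's own z axis and vertical below 0.1 rad)) and ((distance between plug_a and nest_3 below 0.0035 m and angle between plug_a's own z axis and vertical below 0.1 rad) or (distance between plug_b and nest_3 below 0.0035 m and angle between plug_b's own z axis and vertical below 0.1 rad) or (distance between plug_c and nest_3 below 0.0035 m and angle between plug_c's own z axis and vertical below 0.1 rad)) and contact force between the fingers and plug_a below 0.2 N and contact force between the fingers and plug_b below 0.2 N and contact force between the fingers and plug_c below 0.2 N and linear speed of carrier below 0.005 m/s); the arm keeps its last pose, push and grip.
It fails at once if the tack tin is shifted more than 25 mm (distance of tack_box from where it was at the start of the episode above 0.025 m).
It fails at once if the polish tin is shifted more than 25 mm (distance of polish from where it was at the start of the episode above 0.025 m).
It fails at once if the thread spool is shifted more than 25 mm (distance of spool from where it was at the start of the episode above 0.025 m).
It also fails if it takes over 67 s, if anything falls off the work surface, if the arm or the gripper's body presses on something with over 40 N, if the wrist force passes 120 N, or if a joint passes its speed limit or range.

## Robot

A 6-joint arm with a two-finger parallel gripper is mounted at the origin on a cart in front of the work surface, level with it; the furniture and walls round the work are solid. World frame = base frame: x ahead of the robot, y to its left, z up, the work surface at z = 0. Lengths are in m, angles in rad, forces in N, time in s.
With the tool pointing down it reaches from about 0.375 to 0.9 m from the base axis. Payload 3.1 kg.
Tool frame: the origin (TCP) lies where the fingers leave the gripper's body, on its centre line; the fingertips stand 73 mm ahead of it and the grasp point (between the pads) lies 54 mm ahead of it; z points along the fingers, y is the line along which they close (so a half turn about z gives the same grasp; the last joint's range is limited). The gripper opens to 85 mm and grips with 20 to 120 N. Pads are 22 mm wide; open, the fingers measure 114 mm over their backs; the gripper's body (76 mm by 85 mm) begins 54 mm behind the grasp point. The pads swing forward as they close: fully open they stand 13 mm farther back than shut.
Start: joints at [-1.31, 0.527, 1.433, -0, 1.181, -0.178], TCP at [0.266, -0.565, 0.304] pointing down, gripper open.
Joint ranges: [-3.08, 3.08], [-0.75, 2.2], [0.22, 2.44], [-1.43, 4.57], [0, 2.65], [-2.85, 2.85]. Speed limits (rad/s): [2.79, 2.79, 3.14, 3.14, 3.14, 3.14].

## Interface

Orientations are given as a unit quaternion [x, y, z, w].
In Python, from station import manip gives the robot as it stands.
- The arm moves only by the shell command python3 -m crank 'ROWS' [FORCE]. ROWS is JSON, a list of rows, each an object with "dp": the shift along the tool's x, y, z normalised to -1 to 1, where 1 is 50 cm, a list of three; "delta_rot": the turn, a rotation vector about the tool's x, y, z normalised to -1 to 1, where 1 is 2 pi rad, a list of three; "fingers": the opening, from -1 (shut) to 1 (fully open). A call has 1 to 12 rows; each row shifts and turns the commanded pose from where the row before left it, along the tool's axes as they then stand; what a row does not reach is not made up. A row lasts 1/12 s, in which the tool goes at most 41.7 mm and 7.16 degrees, less where a joint would pass 70% of its speed; a pose out of reach is approached as far as the arm can. A call with a number of a shift or a turn outside -1 to 1 is refused whole. A call with a gripper value outside its range is refused whole. The fingers move at their own pace and stop on an object; FORCE is the grip in N (left out, the last holds). Time passes only in rows, so rows that do not move let the fingers close. It gives the time, the measured TCP pose, the force, the opening and the grip force at its end, in the units of the state.
- manip.sense(): the state, without advancing time (a new reading comes with each control period).
- manip.snapshot(name): name is "scene" or "top"; returns (picture, depth): 384x512x3 uint8, red, green, blue; 384x512 float32, m along the optical axis (not along the pixel's ray), 0 where there is no reading.
- manip.camera_model(name): a dict with "fx", "fy", "cx", "cy" (pixels), "origin" and "attitude" of the camera in the world. Camera axes: x right, y up, looking along -z (the intrinsics and any distortion apply to the point x, -y, -z); pixel columns grow to the right and rows downward; lengths in m; the calibration is good to about 2 mm. A picture is of the moment at which its call begins. camera_model takes no time and is no camera call.
- manip.sign_off(): hands the job in; it is judged then, once.
The state is a dict: "t": time; "q": joint angles; "qd": joint speeds; "tau": joint torques, N m; "tcp_pos": TCP position; "tool_rot": TCP orientation; "force": force on the tool from outside, world axes, zero at the start; "ft_torque": the same for the moment, N m; "finger_gap": opening from 0.0 (shut) to 1.0 (fully open); "gripper_force": force on a finger pad.
Only numpy, scipy, OpenCV 4.12 (cv2) and the standard library are available. Lean on these libraries where they do the work, as an engineer would, in place of code of your own. Each camera call takes 0.05 s, during which the arm holds its last target. There are 200 camera calls.

## Working session

There is one attempt and no reset: what is moved stays moved. The work goes in short steps, Python scripts to look and compute and a shell command to move; the robot and the scene stay as the last step left them, time stands still between calls to the robot, and variables do not carry over. Pictures are saved under pics/ and viewed, at most 10 in all, crops included, and the job is handed in when it is done.

```bash
mkdir -p pics; ls
python3 - <<'E'
from station import manip
import cv2
s=manip.sense();print(s)
for n in("scene","top"):
    p,d=manip.snapshot(n);cv2.imwrite(f"pics/{n}0.png",p[:,:,::-1]);print(n,manip.camera_model(n))
    import numpy as np;np.savez(f"{n}0.npz",p=p,d=d)
E
```

```text
pics
{'t': 0.0, 'q': array([-1.30952623e+00,  5.28475216e-01,  1.43389846e+00, -1.15644523e-05,
        1.18136522e+00, -1.78500370e-01]), 'qd': array([-1.04820654e-03,  1.38779660e-03, -6.34580370e-04,  1.28110393e-03,
       -1.36302459e-06, -7.34743123e-04]), 'tau': array([ 6.66368724e-04, -4.42350984e+01, -1.78023720e+01, -2.42417873e-04,
        8.40762863e-03,  1.68258698e-06]), 'tcp_pos': array([ 0.26596188, -0.56497817,  0.3029291 ]), 'tool_rot': array([ 9.75921446e-01,  2.18119643e-01, -4.97405053e-05, -1.07197781e-03]), 'force': array([-0.12902807, -0.26333198, -0.31166834]), 'ft_torque': array([-0.00099017, -0.03382569, -0.02236061]), 'gripper_force': 0.0, 'finger_gap': 0.9959539474012934}
scene {'fx': 448.62879464599524, 'fy': 448.62879464599524, 'cx': 254.10095029008275, 'cy': 185.20083545382366, 'origin': array([-0.02448205,  0.78857597,  0.63287193]), 'attitude': array([-0.15361284,  0.48605259,  0.82699482, -0.23714034])}
top {'fx': 462.9007335069518, 'fy': 462.9007335069518, 'cx': 258.0844513208942, 'cy': 186.65925084036513, 'origin': array([ 0.39512091, -0.07949574,  1.10639875]), 'attitude': array([ 0.05966425, -0.05409139, -0.69830949,  0.71125112])}
```

View pics/scene0.png

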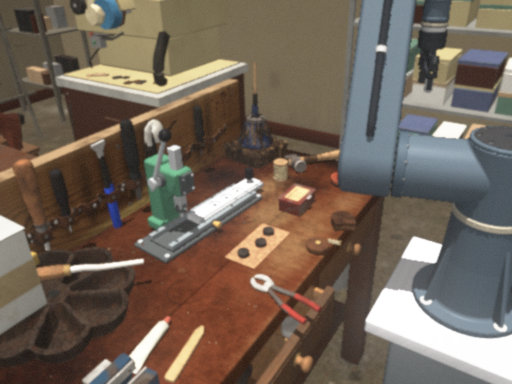

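View pics/top0.png

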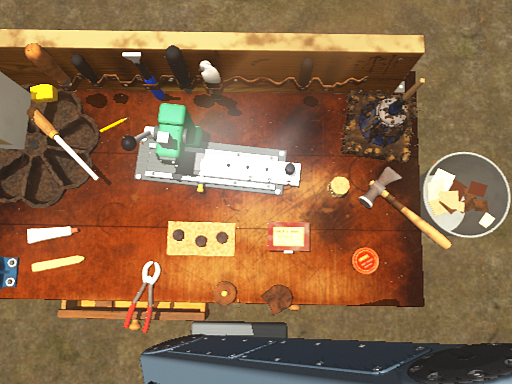

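The top view shows the cork with plugs at about (179,235), (201,241), (222,237), the carrier from (200,165) to (300,175), and its knob at (290,169). Image up is +x and left is +y. Next I'll make an enlarged crop and segment it.

```bash
cat > h.py <<'E'
import numpy as np,cv2
from scipy.spatial.transform import Rotation as R
from station import manip
def ray(n,uv,z):
    c=manip.camera_model(n);u,v=uv
    d=R.from_quat(c["attitude"]).apply([(u-c["cx"])/c["fx"],-(v-c["cy"])/c["fy"],-1])
    o=np.array(c["origin"]);return o+d*(z-o[2])/d[2]
def proj(n,P):
    c=manip.camera_model(n);p=R.from_quat(c["attitude"]).inv().apply(np.array(P)-c["origin"])
    return np.array([c["cx"]-c["fx"]*p[0]/p[2],c["cy"]+c["fy"]*p[1]/p[2]])
def blobs(mask,lo=20):
    n,l,st,ce=cv2.connectedComponentsWithStats(mask.astype(np.uint8))
    return [(ce[i],st[i]) for i in range(1,n) if st[i][4]>=lo]
E
python3 - <<'E'
from h import *
p=np.load("top0.npz")["p"];q=np.load("scene0.npz")["p"]
c=p[120:260,125:325];cv2.imwrite("pics/topc.png",cv2.resize(c,None,fx=4,fy=4,interpolation=cv2.INTER_CUBIC)[:,:,::-1])
c=q[170:270,130:290];cv2.imwrite("pics/scenec.png",cv2.resize(c,None,fx=5,fy=5,interpolation=cv2.INTER_CUBIC)[:,:,::-1])
m=np.zeros(p.shape[:2],bool);m[222:256,168:236]=p[222:256,168:236].max(2)<80
for ce,st in blobs(m): print("plug",ce,st,ray("top",ce,.013))
m=np.zeros(q.shape[:2],bool);m[222:265,228:288]=q[222:265,228:288].max(2)<80
for ce,st in blobs(m): print("plug sc",ce,st,ray("scene",ce,.013))
E
```

```text
(no output)
```

View pics/topc.png

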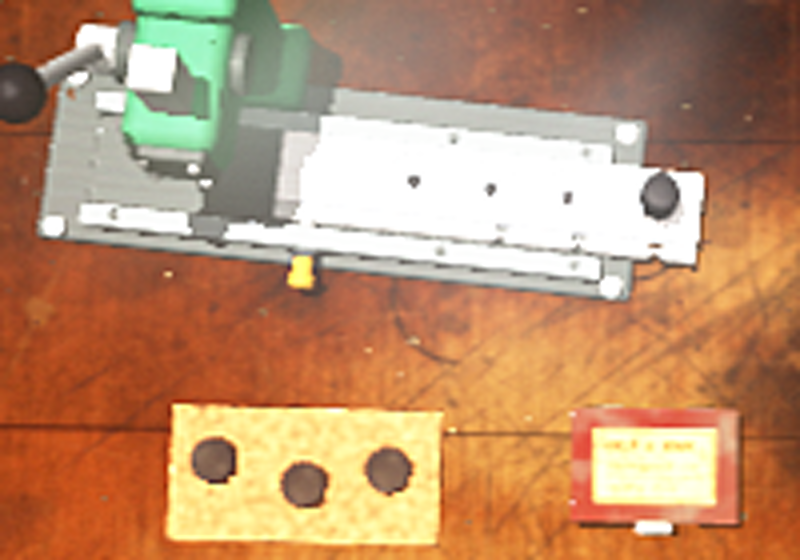

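View pics/scenec.png

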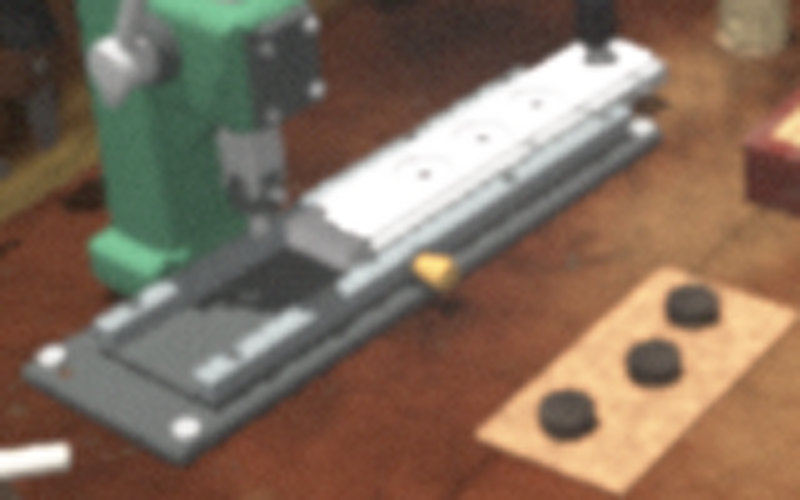

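The crops show the plugs clearly on the cork. The dark dots at crop (413,181), (490,188), (567,197) are the nest centres, and the knob is at (660,195).

```bash
cat >> h.py <<'E'
def tri(a,b):
    A=[];B=[]
    M=np.zeros((3,3));w=np.zeros(3)
    for n,uv in(("top",a),("scene",b)):
        o=np.array(manip.camera_model(n)["origin"]);d=ray(n,uv,0)-o;d/=np.linalg.norm(d);Q=np.eye(3)-np.outer(d,d);M+=Q;w+=Q@o
    return np.linalg.solve(M,w)
E
python3 - <<'E'
from h import *
p=np.load("top0.npz")["p"];q=np.load("scene0.npz")["p"]
def dark(im,box,th,lo):
    x0,x1,y0,y1=box;m=np.zeros(im.shape[:2],bool);m[y0:y1,x0:x1]=im[y0:y1,x0:x1].max(2)<th;return blobs(m,lo)
print([int(q[y,x].max()) for x,y in((243,253),(261,242),(268,231))],[int(p[y,x].max()) for x,y in((179,235),(201,241),(222,237))])
for ce,st in dark(p,(168,236,222,256),115,20): print("plug",ce.round(1),st,ray("top",ce,.015).round(4))
for ce,st in dark(q,(228,288,222,265),95,20): print("plug sc",ce.round(1),st,ray("scene",ce,.011).round(4))
for ce,st in dark(p,(223,272,160,173),150,1): print("nest",ce.round(1),st[4],ray("top",ce,.026).round(4))
for ce,st in dark(q,(208,242,186,208),160,1): print("nest sc",ce.round(1),st[4],ray("scene",ce,.026).round(4))
for ce,st in dark(p,(280,300,160,178),120,10): print("knob",ce.round(1),st,ray("top",ce,.06).round(4))
E
```

```text
[99, 100, 95] [126, 136, 137]
plug [180.7 235.1] [176 230   8  11  26] [0.4537 0.1105 0.015 ]
plug sc [267.3 231.8] [264 228   9   7  36] [0.448  0.0234 0.011 ]
plug sc [259.7 243.4] [256 240  10   7  42] [0.4385 0.073  0.011 ]
plug sc [243.7 253.3] [239 249  10   8  42] [0.4497 0.1234 0.011 ]
nest [228.2 164.8] 6 [0.622 0.003 0.026]
nest [247.4 166.8] 5 [ 0.618  -0.0429  0.026 ]
nest [266.5 169. ] 4 [ 0.6135 -0.0885  0.026 ]
nest sc [214.8 190. ] 147 [ 0.667  -0.0567  0.026 ]
nest sc [238.2 205.4] 31 [ 0.5643 -0.0219  0.026 ]
nest sc [231.5 205. ] 2 [ 0.5805 -0.0148  0.026 ]
knob [289.8 169.2] [285 163  10  12  45] [ 0.6072 -0.1419  0.06  ]
```

Run:
```python
from h import *
p=np.load("top0.npz")["p"];q=np.load("scene0.npz")["p"]
def circ(im,c,r,th):
    x,y=map(int,c);b=im[y-r:y+r+1,x-r:x+r+1].max(2).astype(float);w=np.clip(th-b,0,40)
    Y,X=np.mgrid[y-r:y+r+1,x-r:x+r+1];return np.array([(w*X).sum(),(w*Y).sum()])/w.sum()
for a,b in(((179,235),(243,253)),((201,241),(261,242)),((222,237),(268,231))):
    A=circ(p,a,8,170);B=circ(q,b,7,125);print("plug",A.round(1),B.round(1),ray("top",A,.015).round(4),ray("scene",B,.012).round(4),tri(A,B).round(4))
for a,b in(((228,165),(215,205)),((247,167),(226,197)),((267,169),(237,191))):
    A=circ(p,a,2,200);B=circ(q,b,2,235);print("nest",A.round(1),B.round(1),ray("top",A,.026).round(4),ray("scene",B,.026).round(4),tri(A,B).round(4))
    print(q[b[1]-3:b[1]+4,b[0]-4:b[0]+5].max(2)) if a[0]==247 else 0
print(R.from_quat(manip.sense()["tool_rot"]).as_matrix().round(3))
```

```text
plug [178.3 234.9] [243.3 253. ] [0.4541 0.1162 0.015 ] [0.4502 0.1241 0.012 ] [0.4546 0.1178 0.0062]
plug [200.9 240.7] [260.2 242.7] [0.4415 0.0626 0.015 ] [0.4383 0.0712 0.012 ] [0.4423 0.0641 0.006 ]
plug [221.9 237. ] [267.8 231.4] [0.451  0.0135 0.015 ] [0.4471 0.0224 0.012 ] [0.4517 0.0144 0.0056]
nest [228.  164.7] [214.5 204.4] [0.6223 0.0034 0.026 ] [0.6208 0.0056 0.026 ] [0.6226 0.0035 0.0244]
nest [247.3 166.8] [226.1 197. ] [ 0.618  -0.0427  0.026 ] [ 0.6173 -0.0413  0.026 ] [ 0.6182 -0.0427  0.025 ]
[[249 246 245 248 250 250 250 250 252]
 [246 246 249 251 252 253 253 252 251]
 [252 254 253 251 249 251 254 254 254]
 [254 254 252 231 211 229 251 254 255]
 [255 255 253 244 235 243 253 255 255]
 [255 255 255 254 254 254 254 254 253]
 [255 255 255 255 255 254 253 250 242]]
nest [266.5 169. ] [236.9 190.2] [ 0.6135 -0.0885  0.026 ] [ 0.6133 -0.0869  0.026 ] [ 0.614  -0.0883  0.0251]
[[ 0.905  0.426 -0.001]
 [ 0.426 -0.905  0.002]
 [ 0.    -0.002 -1.   ]]
```

```bash
cat >> h.py <<'E'
def to(P,yaw=None):
    s=manip.sense();r=R.from_quat(s["tool_rot"]);M=r.as_matrix()
    e=M.T@(np.array(P)-s["tcp_pos"])
    print("t",round(s["t"],2),"tcp",s["tcp_pos"].round(4),"yaw_y",round(np.degrees(np.arctan2(M[1,1],M[0,1])),2),"tilt z",M[:,2].round(4),"F",s["force"].round(1),"gap",round(s["finger_gap"]*85,1),"dp/0.5:",(e/.5).round(4),"mm",(e*1e3).round(1))
E
python3 - <<'E'
from h import *
d=np.load("top0.npz")["d"]
for n,uv in(("plunger ball?",(200,188)),("tack near",(267,222)),("cork corner",(168,221)),("cork corner2",(235,224))):print(n,ray("top",uv,.01).round(3))
c=manip.camera_model("top");rr=R.from_quat(c["attitude"])
for u in (240,262):
  print([(v,*(c["origin"]+rr.apply(np.array([(u-c["cx"])/c["fx"],-(v-c["cy"])/c["fy"],-1])*d[v,u])).round(4)) for v in range(150,192,3)])
E
python3 -m crank '[{"dp":[0,0,0],"delta_rot":[0,0,-0.0184],"fingers":0.0},{"dp":[0,0,0],"delta_rot":[0,0,-0.0184],"fingers":0.0},{"dp":[0,0,0],"delta_rot":[0,0,-0.0184],"fingers":0.0},{"dp":[0,0,0],"delta_rot":[0,0,-0.0184],"fingers":0.0},{"dp":[0,0,0],"delta_rot":[0,0,-0.0184],"fingers":0.0},{"dp":[0,0,0],"delta_rot":[0,0,-0.0184],"fingers":0.0},{"dp":[0,0,0],"delta_rot":[0,0,-0.0184],"fingers":0.0},{"dp":[0,0,0],"delta_rot":[0,0,-0.0184],"fingers":0.0},{"dp":[0,0,0],"delta_rot":[0,0,-0.0184],"fingers":0.0},{"dp":[0,0,0],"delta_rot":[0,0,0],"fingers":0.0},{"dp":[0,0,0],"delta_rot":[0,0,0],"fingers":0.0}]' 30
python3 -c "
from h import *
to([.4505,.0145,.150])"
```

```text
plunger ball? [0.567 0.07  0.01 ]
tack near [ 0.489 -0.092  0.01 ]
cork corner [0.487 0.143 0.01 ]
cork corner2 [ 0.483 -0.016  0.01 ]
[(150, np.float64(0.6627), np.float64(-0.0234), np.float64(0.0097)), (153, np.float64(0.6507), np.float64(-0.0246), np.float64(0.0291)), (156, np.float64(0.6433), np.float64(-0.0248), np.float64(0.0292)), (159, np.float64(0.6356), np.float64(-0.0251), np.float64(0.0307)), (162, np.float64(0.6285), np.float64(-0.0252), np.float64(0.0301)), (165, np.float64(0.6216), np.float64(-0.0253), np.float64(0.0282)), (168, np.float64(0.6135), np.float64(-0.0257), np.float64(0.0325)), (171, np.float64(0.6072), np.float64(-0.0256), np.float64(0.0275)), (174, np.float64(0.5992), np.float64(-0.026), np.float64(0.0313)), (177, np.float64(0.5928), np.float64(-0.026), np.float64(0.0274)), (180, np.float64(0.5881), np.float64(-0.0255), np.float64(0.0129)), (183, np.float64(0.5779), np.float64(-0.0265), np.float64(0.0301)), (186, np.float64(0.5715), np.float64(-0.0264), np.float64(0.025)), (189, np.float64(0.5665), np.float64(-0.0259), np.float64(0.011))]
[(150, np.float6
[... 534 characters left out ...]
p.float64(0.6005), np.float64(-0.078), np.float64(0.0297)), (177, np.float64(0.5941), np.float64(-0.0781), np.float64(0.0249)), (180, np.float64(0.586), np.float64(-0.0783), np.float64(0.0302)), (183, np.float64(0.5792), np.float64(-0.0784), np.float64(0.028)), (186, np.float64(0.5718), np.float64(-0.0785), np.float64(0.029)), (189, np.float64(0.5677), np.float64(-0.0786), np.float64(0.0096))]
t: 1.02
tcp_pos: [0.2661, -0.5652, 0.3035]
tool_rot: [0.739, 0.673, 0.0, -0.0]
force: [0.5, 0.3, -0.1]
finger_gap: 0.498
gripper_force: 0.0
t 1.02 tcp [ 0.2661 -0.5652  0.3035] yaw_y -5.35 tilt z [-3.e-04  9.e-04 -1.e+00] F [ 0.5  0.3 -0.1] gap 42.4 dp/0.5: [1.1886 0.2592 0.308 ] mm [594.3 129.6 154. ]
```

```bash
python3 -m crank '[{"dp":[0.0699,0.01525,0.0181],"delta_rot":[0,0,0],"fingers":0.0},{"dp":[0.0699,0.01525,0.0181],"delta_rot":[0,0,0],"fingers":0.0},{"dp":[0.0699,0.01525,0.0181],"delta_rot":[0,0,0],"fingers":0.0},{"dp":[0.0699,0.01525,0.0181],"delta_rot":[0,0,0],"fingers":0.0},{"dp":[0.0699,0.01525,0.0181],"delta_rot":[0,0,0],"fingers":0.0},{"dp":[0.0699,0.01525,0.0181],"delta_rot":[0,0,0],"fingers":0.0},{"dp":[0.0699,0.01525,0.0181],"delta_rot":[0,0,0],"fingers":0.0},{"dp":[0.0699,0.01525,0.0181],"delta_rot":[0,0,0],"fingers":0.0},{"dp":[0.0699,0.01525,0.0181],"delta_rot":[0,0,0],"fingers":0.0}]' 30
python3 -m crank '[{"dp":[0.0699,0.01525,0.0181],"delta_rot":[0,0,0],"fingers":0.0},{"dp":[0.0699,0.01525,0.0181],"delta_rot":[0,0,0],"fingers":0.0},{"dp":[0.0699,0.01525,0.0181],"delta_rot":[0,0,0],"fingers":0.0},{"dp":[0.0699,0.01525,0.0181],"delta_rot":[0,0,0],"fingers":0.0},{"dp":[0.0699,0.01525,0.0181],"delta_rot":[0,0,0],"fingers":0.0},{"dp":[0.0699,0.01525,0.0181],"delta_rot":[0,0,0],"fingers":0.0},{"dp":[0.0699,0.01525,0.0181],"delta_rot":[0,0,0],"fingers":0.0},{"dp":[0.0699,0.01525,0.0181],"delta_rot":[0,0,0],"fingers":0.0},{"dp":[0,0,0],"delta_rot":[0,0,0],"fingers":0.0}]'
python3 - <<'E'
from h import *
to([.4505,.0145,.100])
for n in("top","scene"):
    p,d=manip.snapshot(n)
    x,y=proj(n,[.45,.03,.05]).astype(int);print(x,y)
    cv2.imwrite(f"pics/{n}1.png",cv2.resize(p[max(0,y-60):y+60,x-80:x+80],None,fx=4,fy=4)[:,:,::-1])
a=cv2.imread("pics/top1.png");b=cv2.imread("pics/scene1.png");cv2.imwrite("pics/both1.png",cv2.resize(np.hstack([a,b]),(800,300)))
E
```

```text
t: 1.77
tcp_pos: [0.3631, -0.257, 0.2223]
tool_rot: [0.74, 0.673, 0.0, 0.0]
force: [1.2, -0.2, -0.3]
finger_gap: 0.5
gripper_force: 0.0
t: 2.52
tcp_pos: [0.4495, 0.0194, 0.149]
tool_rot: [0.737, 0.676, 0.0, -0.001]
force: [0.0, -0.4, 0.2]
finger_gap: 0.503
gripper_force: 0.0
t 2.52 tcp [0.4495 0.0194 0.149 ] yaw_y -4.95 tilt z [-8.0e-04  1.2e-03 -1.0e+00] F [ 0.  -0.4  0.2] gap 42.8 dp/0.5: [-0.0097  0.003   0.0979] mm [-4.9  1.5 48.9]
213 236
264 219
```

View pics/both1.png

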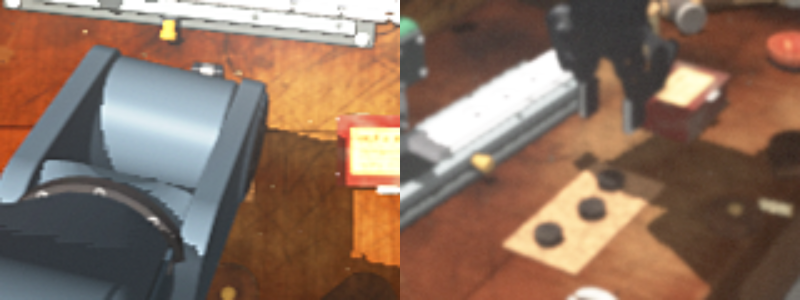

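Left: the arm hides the cork in the top view. Right: the fingers hover beside and above plug c, at crop (610,178). I'll descend and re-check.

```bash
python3 -m crank '[{"dp":[-0.005,0.001,0.03],"delta_rot":[0,0,0],"fingers":0.0},{"dp":[-0.003,0.001,0.03],"delta_rot":[0,0,0],"fingers":0.0},{"dp":[0,0,0.03],"delta_rot":[0,0,0],"fingers":0.0},{"dp":[0,0,0],"delta_rot":[0,0,0],"fingers":0.0},{"dp":[0,0,0],"delta_rot":[0,0,0],"fingers":0.0}]'
python3 - <<'E'
from h import *
to([.4505,.0145,.08])
q,d=manip.snapshot("scene")
x,y=proj("scene",[.45,.02,.03]).astype(int)
cv2.imwrite("pics/s2.png",cv2.resize(q[y-40:y+40,x-53:x+54],None,fx=7,fy=7,interpolation=cv2.INTER_CUBIC)[:,:,::-1]);print(x-53,y-40)
E
```

```text
t: 3.03
tcp_pos: [0.4492, 0.0091, 0.105]
tool_rot: [0.739, 0.673, -0.0, -0.001]
force: [0.5, -0.5, 0.7]
finger_gap: 0.5
gripper_force: 0.0
t 3.03 tcp [0.4492 0.0091 0.105 ] yaw_y -5.37 tilt z [-1.3e-03  2.0e-04 -1.0e+00] F [ 0.5 -0.5  0.7] gap 42.5 dp/0.5: [0.0109 0.0016 0.05  ] mm [ 5.4  0.8 25. ]
214 184
```

View pics/s2.png

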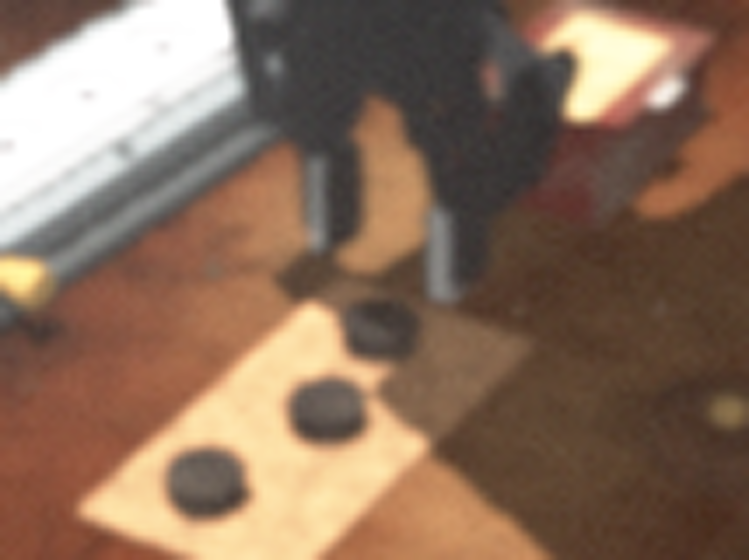

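```bash
python3 -m crank '[{"dp":[0.005,0.002,0.02],"delta_rot":[0,0,0],"fingers":0.0},{"dp":[0.005,0.001,0.02],"delta_rot":[0,0,0],"fingers":0.0},{"dp":[0,0,0],"delta_rot":[0,0,0],"fingers":0.0},{"dp":[0,0,0],"delta_rot":[0,0,0],"fingers":0.0}]'
python3 - <<'E'
from h import *
to([.4505,.0140,.078])
print(ray("scene",(214+382/7,184+318/7),.016),ray("scene",(214+380/7,184+330/7),.010))
print(ray("scene",(214+328/7,184+398/7),.016),ray("scene",(214+207/7,184+470/7),.016))
E
```

```text
t: 3.42
tcp_pos: [0.4512, 0.0155, 0.0846]
tool_rot: [0.738, 0.675, -0.0, -0.001]
force: [-0.1, -0.0, 0.4]
finger_gap: 0.501
gripper_force: 0.0
t 3.42 tcp [0.4512 0.0155 0.0846] yaw_y -5.17 tilt z [-1.2e-03  3.0e-04 -1.0e+00] F [-0.1 -0.   0.4] gap 42.6 dp/0.5: [-0.0032 -0.0011  0.0132] mm [-1.6 -0.6  6.6]
[0.44677765 0.01940261 0.016     ] [0.44815229 0.01856589 0.01      ]
[0.43789057 0.06883081 0.016     ] [0.45048072 0.12232254 0.016     ]
```

```bash
python3 -m crank '[{"dp":[0,0,-0.015],"delta_rot":[0,0,-0.0192],"fingers":-0.19},{"dp":[0,0,-0.01],"delta_rot":[0,0,-0.0192],"fingers":-0.19},{"dp":[0,0,0],"delta_rot":[0,0,-0.0192],"fingers":-0.19},{"dp":[0,0,0],"delta_rot":[0,0,-0.0192],"fingers":-0.19},{"dp":[0,0,0],"delta_rot":[0,0,-0.0192],"fingers":-0.19},{"dp":[0,0,0],"delta_rot":[0,0,-0.0192],"fingers":-0.19},{"dp":[0,0,0],"delta_rot":[0,0,-0.0192],"fingers":-0.19},{"dp":[0,0,0],"delta_rot":[0,0,-0.0192],"fingers":-0.19},{"dp":[0,0,0],"delta_rot":[0,0,-0.0192],"fingers":-0.19},{"dp":[0,0,0],"delta_rot":[0,0,-0.0192],"fingers":-0.19},{"dp":[0,0,0],"delta_rot":[0,0,-0.0192],"fingers":-0.19},{"dp":[0,0,0],"delta_rot":[0,0,-0.0192],"fingers":-0.19}]'
python3 -m crank '[{"dp":[0,0,0],"delta_rot":[0,0,-0.0192],"fingers":-0.19},{"dp":[0,0,0],"delta_rot":[0,0,0],"fingers":-0.19},{"dp":[0,0,0],"delta_rot":[0,0,0],"fingers":-0.19}]'
python3 -c "
from h import *
to([.4505,.0163,.085])"
```

```text
t: 4.42
tcp_pos: [0.4515, 0.0154, 0.0978]
tool_rot: [0.103, 0.995, -0.0, 0.0]
force: [-0.5, 0.9, 0.4]
finger_gap: 0.405
gripper_force: 0.0
t: 4.67
tcp_pos: [0.4515, 0.0154, 0.0977]
tool_rot: [0.048, 0.999, -0.0, 0.0]
force: [0.8, -0.3, 0.4]
finger_gap: 0.406
gripper_force: 0.0
t 4.67 tcp [0.4515 0.0154 0.0977] yaw_y 84.51 tilt z [ 2.e-04 -0.e+00 -1.e+00] F [ 0.8 -0.3  0.4] gap 34.5 dp/0.5: [0.0022 0.0016 0.0254] mm [ 1.1  0.8 12.7]
```

```bash
f(){ grep -E "tcp|force:"|tr '\n' ' ';echo; }
python3 -m crank '[{"dp":[0.001,0.001,0.014],"delta_rot":[0,0,0],"fingers":-0.19},{"dp":[0.001,0.001,0.014],"delta_rot":[0,0,0],"fingers":-0.19},{"dp":[0,0,0],"delta_rot":[0,0,0],"fingers":-0.19}]'|f
python3 -m crank '[{"dp":[0,0,0.004],"delta_rot":[0,0,0],"fingers":-0.19},{"dp":[0,0,0.004],"delta_rot":[0,0,0],"fingers":-0.19},{"dp":[0,0,0],"delta_rot":[0,0,0],"fingers":-0.19}]'|f
python3 -m crank '[{"dp":[0,0,0.003],"delta_rot":[0,0,0],"fingers":-0.19},{"dp":[0,0,0],"delta_rot":[0,0,0],"fingers":-0.19}]'|f
```

```text
tcp_pos: [0.4499, 0.0166, 0.0823] force: [-0.5, -0.0, -0.5] gripper_force: 0.0 
tcp_pos: [0.4504, 0.0164, 0.0791] force: [0.6, 0.4, -0.2] gripper_force: 0.0 
tcp_pos: [0.4506, 0.0163, 0.078] force: [-0.7, 0.0, -0.4] gripper_force: 0.0
```

```bash
f(){ grep -E "tcp|force:|gap"|tr '\n' ' ';echo; }
python3 -m crank '[{"dp":[0,0,0],"delta_rot":[0,0,0],"fingers":-0.45},{"dp":[0,0,0],"delta_rot":[0,0,0],"fingers":-0.45},{"dp":[0,0,0],"delta_rot":[0,0,0],"fingers":-0.45},{"dp":[0,0,0],"delta_rot":[0,0,0],"fingers":-0.45}]' 20|f
python3 -m crank '[{"dp":[0,0,0.003],"delta_rot":[0,0,0],"fingers":-0.19},{"dp":[0,0,0],"delta_rot":[0,0,0],"fingers":-0.19},{"dp":[0,0,0],"delta_rot":[0,0,0],"fingers":-0.19}]'|f
python3 -m crank '[{"dp":[0,0,0.003],"delta_rot":[0,0,0],"fingers":-0.19},{"dp":[0,0,0],"delta_rot":[0,0,0],"fingers":-0.19}]'|f
python3 -m crank '[{"dp":[0,0,0.003],"delta_rot":[0,0,0],"fingers":-0.19},{"dp":[0,0,0],"delta_rot":[0,0,0],"fingers":-0.19}]'|f
python3 -m crank '[{"dp":[0,0,0.003],"delta_rot":[0,0,0],"fingers":-0.19},{"dp":[0,0,0],"delta_rot":[0,0,0],"fingers":-0.19}]'|f
```

```text
tcp_pos: [0.4506, 0.0164, 0.0782] force: [0.4, -0.5, 0.9] finger_gap: 0.308 gripper_force: 19.8 
tcp_pos: [0.4506, 0.0164, 0.0765] force: [-0.1, -0.2, -1.0] finger_gap: 0.403 gripper_force: 0.0 
tcp_pos: [0.4506, 0.0164, 0.0757] force: [-1.0, 1.0, 9.0] finger_gap: 0.407 gripper_force: 4.3 
tcp_pos: [0.4505, 0.0164, 0.0757] force: [-1.9, 0.5, 24.0] finger_gap: 0.401 gripper_force: 12.0 
tcp_pos: [0.4504, 0.0164, 0.0756] force: [-4.6, 1.0, 39.1] finger_gap: 0.406 gripper_force: 19.7
```

```bash
f(){ grep -E "tcp|force:|gap"|tr '\n' ' ';echo; }
python3 -m crank '[{"dp":[0,0,-0.03],"delta_rot":[0,0,0],"fingers":-0.19},{"dp":[0,0,-0.015],"delta_rot":[0,0,0.0192],"fingers":0},{"dp":[0,0,0],"delta_rot":[0,0,0.0192],"fingers":0},{"dp":[0,0,0],"delta_rot":[0,0,0.0192],"fingers":0},{"dp":[0,0,0],"delta_rot":[0,0,0.0192],"fingers":0},{"dp":[0,0,0],"delta_rot":[0,0,0.0192],"fingers":0},{"dp":[0,0,0],"delta_rot":[0,0,0.0192],"fingers":0},{"dp":[0,0,0],"delta_rot":[0,0,0.0192],"fingers":0},{"dp":[0,0,0],"delta_rot":[0,0,0.0192],"fingers":0},{"dp":[0,0,0],"delta_rot":[0,0,0.0192],"fingers":0},{"dp":[0,0,0],"delta_rot":[0,0,0.0192],"fingers":0},{"dp":[0,0,0],"delta_rot":[0,0,0.0192],"fingers":0}]'|f
python3 -m crank '[{"dp":[0,0,0],"delta_rot":[0,0,0.0192],"fingers":0},{"dp":[0,0,0],"delta_rot":[0,0,0.0192],"fingers":0},{"dp":[0,0,0],"delta_rot":[0,0,0],"fingers":0},{"dp":[0,0,0],"delta_rot":[0,0,0],"fingers":0}]'|f
python3 -c "
from h import *
to([.4506,.0164,.082])"
```

```text
tcp_pos: [0.4505, 0.0164, 0.0945] force: [-0.4, -0.6, 0.6] finger_gap: 0.495 gripper_force: 0.0 
tcp_pos: [0.4505, 0.0164, 0.0945] force: [-0.4, 0.4, 0.9] finger_gap: 0.503 gripper_force: 0.0 
t 7.75 tcp [0.4505 0.0164 0.0945] yaw_y -5.01 tilt z [-2.e-04  0.e+00 -1.e+00] F [-0.4  0.4  0.9] gap 42.7 dp/0.5: [0.     0.0001 0.025 ] mm [ 0.   0.1 12.5]
```

```bash
f(){ grep -E "tcp|force:|gap"|tr '\n' ' ';echo; }
python3 -m crank '[{"dp":[0,0,0.0125],"delta_rot":[0,0,0],"fingers":0},{"dp":[0,0,0.0125],"delta_rot":[0,0,0],"fingers":0},{"dp":[0,0,0],"delta_rot":[0,0,0],"fingers":-0.2},{"dp":[0,0,0],"delta_rot":[0,0,0],"fingers":-0.5},{"dp":[0,0,0],"delta_rot":[0,0,0],"fingers":-0.5},{"dp":[0,0,0],"delta_rot":[0,0,0],"fingers":-0.5},{"dp":[0,0,0],"delta_rot":[0,0,0],"fingers":-0.5},{"dp":[0,0,0],"delta_rot":[0,0,0],"fingers":-0.5}]' 30|f
python3 -m crank '[{"dp":[0,0,-0.03],"delta_rot":[0,0,0],"fingers":-0.5},{"dp":[0,0,-0.04],"delta_rot":[0,0,0],"fingers":-0.5},{"dp":[0,0,-0.04],"delta_rot":[0,0,0],"fingers":-0.5},{"dp":[0,0,-0.02],"delta_rot":[0,0,0],"fingers":-0.5},{"dp":[0,0,0],"delta_rot":[0,0,0],"fingers":-0.5}]'|f
python3 -c "
from h import *
to([.6135,-.0879,.125])"
```

```text
tcp_pos: [0.4507, 0.0164, 0.0822] force: [-0.2, 0.3, -0.3] finger_gap: 0.304 gripper_force: 29.5 
tcp_pos: [0.4516, 0.0162, 0.149] force: [0.4, 0.4, -0.5] finger_gap: 0.301 gripper_force: 29.6 
t 8.83 tcp [0.4516 0.0162 0.149 ] yaw_y -5.17 tilt z [ 0.0046 -0.001  -1.    ] F [ 0.4  0.4 -0.5] gap 25.6 dp/0.5: [-0.1782  0.3411  0.0497] mm [-89.1 170.5  24.9]
```

```bash
f(){ grep -E "tcp|force:|gap"|tr '\n' ' ';echo; }
python3 -m crank '[{"dp":[-0.0223,0.0426,0.0062],"delta_rot":[0,0,0],"fingers":-0.5},{"dp":[-0.0223,0.0426,0.0062],"delta_rot":[0,0,0],"fingers":-0.5},{"dp":[-0.0223,0.0426,0.0062],"delta_rot":[0,0,0],"fingers":-0.5},{"dp":[-0.0223,0.0426,0.0062],"delta_rot":[0,0,0],"fingers":-0.5},{"dp":[-0.0223,0.0426,0.0062],"delta_rot":[0,0,0],"fingers":-0.5},{"dp":[-0.0223,0.0426,0.0062],"delta_rot":[0,0,0],"fingers":-0.5},{"dp":[-0.0223,0.0426,0.0062],"delta_rot":[0,0,0],"fingers":-0.5},{"dp":[-0.0223,0.0426,0.0062],"delta_rot":[0,0,0],"fingers":-0.5},{"dp":[0,0,0],"delta_rot":[0,0,0],"fingers":-0.5},{"dp":[0,0,0],"delta_rot":[0,0,0],"fingers":-0.5},{"dp":[0,0,0],"delta_rot":[0,0,0],"fingers":-0.5}]'|f
python3 - <<'E'
from h import *
to([.6135,-.0879,.111])
q,d=manip.snapshot("scene")
x,y=proj("scene",[.61,-.07,.04]).astype(int)
cv2.imwrite("pics/s3.png",cv2.resize(q[y-40:y+40,x-53:x+54],None,fx=7,fy=7,interpolation=cv2.INTER_CUBIC)[:,:,::-1]);print(x-53,y-40)
E
```

```text
tcp_pos: [0.6108, -0.0874, 0.1211] force: [-0.9, 0.3, -0.5] finger_gap: 0.297 gripper_force: 29.6 
t 9.75 tcp [ 0.6108 -0.0874  0.1211] yaw_y -5.19 tilt z [-0.0033  0.0012 -1.    ] F [-0.9  0.3 -0.5] gap 25.2 dp/0.5: [-0.0006  0.0055  0.0202] mm [-0.3  2.7 10.1]
181 148
```

View pics/s3.png

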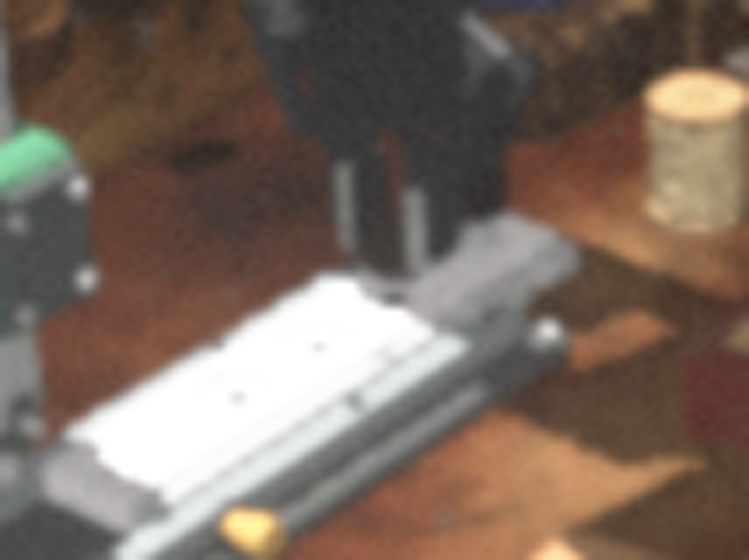

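The plug sits between the fingers at crop (385,262), just above nest 3. The free nest dots are at (238,398) and (318,346). I'll check the camera against the tool frame before lowering.

Run:
```python
from h import *
s=manip.sense();M=R.from_quat(s["tool_rot"]).as_matrix();o=s["tcp_pos"]
f=lambda P:((proj("scene",P)-[181,148])*7).round(0)
for x in(.011,-.011):
  for y in(-.013,-.027,.013,.027):print(x,y,f(o+M@[x,y,.0723]))
print("plug",f(o+M@[0,0,.072]))
for n in((.6216,.0043),(.6177,-.0421),(.6135,-.0879)):print("nest",f([*n,.026]))
```

```text
0.011 -0.013 [403. 266.]
0.011 -0.027 [431. 276.]
0.011 0.013 [352. 247.]
0.011 0.027 [325. 238.]
-0.011 -0.013 [439. 244.]
-0.011 -0.027 [467. 254.]
-0.011 0.013 [388. 226.]
-0.011 0.027 [361. 216.]
plug [395. 245.]
nest [235. 393.]
nest [316. 342.]
nest [392. 294.]
```

```bash
f(){ grep -E "tcp|force:|gap"|tr '\n' ' ';echo; }
python3 -m crank '[{"dp":[-0.0006,0.0055,0.008],"delta_rot":[0,0,0],"fingers":-0.5},{"dp":[0,0,0.008],"delta_rot":[0,0,0],"fingers":-0.5},{"dp":[0,0,0],"delta_rot":[0,0,0],"fingers":-0.5},{"dp":[0,0,0],"delta_rot":[0,0,0],"fingers":-0.5}]'|f
python3 -c "
from h import *
to([.6135,-.0879,.105])"
```

```text
tcp_pos: [0.6144, -0.088, 0.1139] force: [0.7, -0.4, 0.3] finger_gap: 0.304 gripper_force: 29.6 
t 10.13 tcp [ 0.6144 -0.088   0.1139] yaw_y -5.17 tilt z [-1.1e-03  4.0e-04 -1.0e+00] F [ 0.7 -0.4  0.3] gap 25.9 dp/0.5: [ 0.     -0.0019  0.0177] mm [ 0.  -0.9  8.9]
```

```bash
f(){ grep -E "tcp|force:|gap"|tr '\n' ' ';echo; }
python3 -m crank '[{"dp":[0,-0.001,0.007],"delta_rot":[0,0,0],"fingers":-0.5},{"dp":[0,0,0],"delta_rot":[0,0,0],"fingers":-0.5},{"dp":[0,0,0],"delta_rot":[0,0,0],"fingers":-0.5}]'|f
python3 -m crank '[{"dp":[0,0,0.004],"delta_rot":[0,0,0],"fingers":-0.5},{"dp":[0,0,0],"delta_rot":[0,0,0],"fingers":-0.5}]'|f
python3 -m crank '[{"dp":[0,0,0.004],"delta_rot":[0,0,0],"fingers":-0.5},{"dp":[0,0,0],"delta_rot":[0,0,0],"fingers":-0.5}]'|f
python3 -m crank '[{"dp":[0,0,0.003],"delta_rot":[0,0,0],"fingers":-0.5},{"dp":[0,0,0],"delta_rot":[0,0,0],"fingers":-0.5}]'|f
```

```text
tcp_pos: [0.6143, -0.0883, 0.1106] force: [-0.9, -0.2, 0.6] finger_gap: 0.304 gripper_force: 29.6 
tcp_pos: [0.6144, -0.0884, 0.1086] force: [-0.2, -0.2, 0.1] finger_gap: 0.302 gripper_force: 29.6 
tcp_pos: [0.6143, -0.0883, 0.1065] force: [0.6, -0.7, -0.3] finger_gap: 0.299 gripper_force: 29.6 
tcp_pos: [0.6143, -0.0883, 0.105] force: [0.2, -0.7, -0.0] finger_gap: 0.298 gripper_force: 29.6
```

```bash
f(){ grep -E "tcp|force:|gap"|tr '\n' ' ';echo; }
python3 -m crank '[{"dp":[0,0,0.002],"delta_rot":[0,0,0],"fingers":-0.5},{"dp":[0,0,0],"delta_rot":[0,0,0],"fingers":-0.5}]'|f
python3 -m crank '[{"dp":[0,0,0],"delta_rot":[0,0,0],"fingers":-0.3},{"dp":[0,0,0],"delta_rot":[0,0,0],"fingers":-0.2},{"dp":[0,0,0],"delta_rot":[0,0,0],"fingers":-0.1},{"dp":[0,0,-0.01],"delta_rot":[0,0,0],"fingers":0},{"dp":[0,0,-0.03],"delta_rot":[0,0,0],"fingers":0},{"dp":[0,0,-0.04],"delta_rot":[0,0,0],"fingers":0},{"dp":[0,0,-0.02],"delta_rot":[0,0,0],"fingers":0}]'|f
python3 -c "
from h import *
to([.440,.066,.125])"
```

```text
tcp_pos: [0.6144, -0.0883, 0.1041] force: [-0.9, -1.1, -0.5] finger_gap: 0.303 gripper_force: 29.6 
tcp_pos: [0.6153, -0.0886, 0.1563] force: [-0.1, -0.1, 0.5] finger_gap: 0.495 gripper_force: 0.0 
t 11.63 tcp [ 0.6153 -0.0886  0.1563] yaw_y -5.19 tilt z [ 2.6e-03 -8.0e-04 -1.0e+00] F [-0.1 -0.1  0.5] gap 42.1 dp/0.5: [ 0.2763 -0.3772  0.0615] mm [ 138.1 -188.6   30.7]
```

```bash
f(){ grep -E "tcp|force:|gap"|tr '\n' ' ';echo; }
python3 -m crank '[{"dp":[0.0307,-0.0419,0],"delta_rot":[0,0,0],"fingers":0},{"dp":[0.0307,-0.0419,0],"delta_rot":[0,0,0],"fingers":0},{"dp":[0.0307,-0.0419,0],"delta_rot":[0,0,0],"fingers":0},{"dp":[0.0307,-0.0419,0],"delta_rot":[0,0,0],"fingers":0},{"dp":[0.0307,-0.0419,0],"delta_rot":[0,0,0],"fingers":0},{"dp":[0.0307,-0.0419,0],"delta_rot":[0,0,0],"fingers":0},{"dp":[0.0307,-0.0419,0],"delta_rot":[0,0,0],"fingers":0},{"dp":[0.0307,-0.0419,0],"delta_rot":[0,0,0],"fingers":0},{"dp":[0.0307,-0.0419,0],"delta_rot":[0,0,0],"fingers":0}]'|f
python3 -m crank '[{"dp":[0,0,0.013],"delta_rot":[0,0,-0.0192],"fingers":-0.19},{"dp":[0,0,0.013],"delta_rot":[0,0,-0.0192],"fingers":-0.19},{"dp":[0,0,0.013],"delta_rot":[0,0,-0.0192],"fingers":-0.19},{"dp":[0,0,0.013],"delta_rot":[0,0,-0.0192],"fingers":-0.19},{"dp":[0,0,0.013],"delta_rot":[0,0,-0.0192],"fingers":-0.19},{"dp":[0,0,0.013],"delta_rot":[0,0,-0.0192],"fingers":-0.19},{"dp":[0,0,0.013],"delta_rot":[0,0,-0.0192],"fingers":-0.19},{"dp":[0,0,0.013],"delta_rot":[0,0,-0.0192],"fingers":-0.19},{"dp":[0,0,0],"delta_rot":[0,0,-0.0192],"fingers":-0.19},{"dp":[0,0,0],"delta_rot":[0,0,-0.0192],"fingers":-0.19},{"dp":[0,0,0],"delta_rot":[0,0,-0.0192],"fingers":-0.19},{"dp":[0,0,0],"delta_rot":[0,0,-0.0192],"fingers":-0.19}]'|f
python3 -m crank '[{"dp":[0,0,0],"delta_rot":[0,0,-0.0192],"fingers":-0.19},{"dp":[0,0,0],"delta_rot":[0,0,0],"fingers":-0.19},{"dp":[0,0,0],"delta_rot":[0,0,0],"fingers":-0.19}]'|f
python3 - <<'E'
from h import *
to([.441,.065,.079])
q,d=manip.snapshot("scene")
x,y=proj("scene",[.61,-.07,.04]).astype(int)
A=q[y-40:y+40,x-53:x+54]
x,y=proj("scene",[.45,.06,.04]).astype(int)
B=q[y-40:y+40,x-53:x+54];print(x-53,y-40)
cv2.imwrite("pics/s4.png",cv2.resize(np.vstack([A,B]),None,fx=3.7,fy=3.7,interpolation=cv2.INTER_CUBIC)[:,:,::-1])
E
```

```text
tcp_pos: [0.4385, 0.0669, 0.1547] force: [-0.4, 0.1, 0.1] finger_gap: 0.501 gripper_force: 0.0 
tcp_pos: [0.4396, 0.0662, 0.1025] force: [-0.2, -0.2, 0.2] finger_gap: 0.406 gripper_force: 0.0 
tcp_pos: [0.4395, 0.0662, 0.1025] force: [-0.0, 0.2, -0.5] finger_gap: 0.407 gripper_force: 0.0 
t 13.63 tcp [0.4395 0.0662 0.1025] yaw_y 84.5 tilt z [ 9.e-04 -1.e-04 -1.e+00] F [-0.   0.2 -0.5] gap 34.6 dp/0.5: [-0.0032 -0.0022  0.0471] mm [-1.6 -1.1 23.5]
205 188
```

View pics/s4.png

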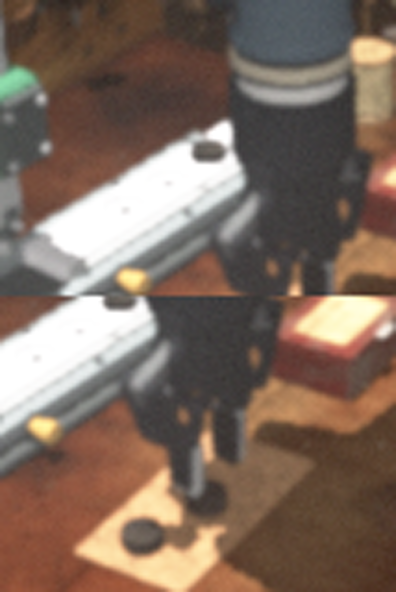

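Plug in nest 3 lies flat (top crop 208,150), and the fingers are above plug b.

```bash
f(){ grep -E "tcp|force:|gap"|tr '\n' ' ';echo; }
python3 -m crank '[{"dp":[-0.003,-0.002,0.012],"delta_rot":[0,0,0],"fingers":-0.19},{"dp":[0,0,0.012],"delta_rot":[0,0,0],"fingers":-0.19},{"dp":[0,0,0.008],"delta_rot":[0,0,0],"fingers":-0.19},{"dp":[0,0,0],"delta_rot":[0,0,0],"fingers":-0.19}]'|f
python3 -m crank '[{"dp":[0,0,0.007],"delta_rot":[0,0,0],"fingers":-0.19},{"dp":[0,0,0.007],"delta_rot":[0,0,0],"fingers":-0.19},{"dp":[0,0,0],"delta_rot":[0,0,0],"fingers":-0.19}]'|f
python3 -m crank '[{"dp":[0,0,0],"delta_rot":[0,0,0],"fingers":-0.45},{"dp":[0,0,0],"delta_rot":[0,0,0],"fingers":-0.45},{"dp":[0,0,0],"delta_rot":[0,0,0],"fingers":-0.45},{"dp":[0,0,0],"delta_rot":[0,0,0],"fingers":-0.45}]' 20|f
```

```text
tcp_pos: [0.4401, 0.0651, 0.0852] force: [-0.8, 0.6, -0.7] finger_gap: 0.402 gripper_force: 0.0 
tcp_pos: [0.4403, 0.0651, 0.0786] force: [0.7, 0.1, 1.5] finger_gap: 0.407 gripper_force: 0.0 
tcp_pos: [0.4406, 0.0651, 0.0794] force: [-0.2, -1.0, -1.0] finger_gap: 0.31 gripper_force: 19.7
```

Release, lift, rotate back, and grip across.

```bash
f(){ grep -E "tcp|force:|gap"|tr '\n' ' ';echo; }
python3 -m crank '[{"dp":[0,0,0],"delta_rot":[0,0,0],"fingers":-0.19},{"dp":[0,0,0],"delta_rot":[0,0,0],"fingers":-0.19},{"dp":[0,0,-0.03],"delta_rot":[0,0,0],"fingers":-0.19},{"dp":[0,0,0],"delta_rot":[0,0,0.0192],"fingers":0},{"dp":[0,0,0],"delta_rot":[0,0,0.0192],"fingers":0},{"dp":[0,0,0],"delta_rot":[0,0,0.0192],"fingers":0},{"dp":[0,0,0],"delta_rot":[0,0,0.0192],"fingers":0},{"dp":[0,0,0],"delta_rot":[0,0,0.0192],"fingers":0},{"dp":[0,0,0],"delta_rot":[0,0,0.0192],"fingers":0},{"dp":[0,0,0],"delta_rot":[0,0,0.0192],"fingers":0},{"dp":[0,0,0],"delta_rot":[0,0,0.0192],"fingers":0}]'|f
python3 -m crank '[{"dp":[0,0,0],"delta_rot":[0,0,0.0192],"fingers":0},{"dp":[0,0,0],"delta_rot":[0,0,0.0192],"fingers":0},{"dp":[0,0,0],"delta_rot":[0,0,0.0192],"fingers":0},{"dp":[0,0,0],"delta_rot":[0,0,0.0192],"fingers":0},{"dp":[0,0,0],"delta_rot":[0,0,0.0192],"fingers":0},{"dp":[0,0,0],"delta_rot":[0,0,0],"fingers":0},{"dp":[0,0,0],"delta_rot":[0,0,0],"fingers":0}]'|f
python3 -c "
from h import *
to([.4405,.0651,.082])"
```

```text
tcp_pos: [0.4405, 0.0651, 0.0944] force: [0.4, 0.1, -0.5] finger_gap: 0.505 gripper_force: 0.0 
tcp_pos: [0.4405, 0.0651, 0.0943] force: [0.1, -0.0, -0.7] finger_gap: 0.497 gripper_force: 0.0 
t 16.1 tcp [0.4405 0.0651 0.0943] yaw_y -5.01 tilt z [ 1.e-04 -0.e+00 -1.e+00] F [ 0.1 -0.  -0.7] gap 42.2 dp/0.5: [-0.0001 -0.0001  0.0246] mm [-0.  -0.  12.3]
```

```bash
f(){ grep -E "tcp|force:|gap"|tr '\n' ' ';echo; }
python3 -m crank '[{"dp":[0,0,0.0125],"delta_rot":[0,0,0],"fingers":0},{"dp":[0,0,0.0122],"delta_rot":[0,0,0],"fingers":0},{"dp":[0,0,0],"delta_rot":[0,0,0],"fingers":-0.2},{"dp":[0,0,0],"delta_rot":[0,0,0],"fingers":-0.5},{"dp":[0,0,0],"delta_rot":[0,0,0],"fingers":-0.5},{"dp":[0,0,0],"delta_rot":[0,0,0],"fingers":-0.5},{"dp":[0,0,0],"delta_rot":[0,0,0],"fingers":-0.5},{"dp":[0,0,0],"delta_rot":[0,0,0],"fingers":-0.5}]' 30|f
python3 -m crank '[{"dp":[0,0,-0.03],"delta_rot":[0,0,0],"fingers":-0.5},{"dp":[0,0,-0.04],"delta_rot":[0,0,0],"fingers":-0.5},{"dp":[0,0,-0.04],"delta_rot":[0,0,0],"fingers":-0.5},{"dp":[0,0,0],"delta_rot":[0,0,0],"fingers":-0.5}]'|f
python3 -c "
from h import *
to([.618,-.0423,.125])"
```

```text
tcp_pos: [0.4406, 0.0651, 0.082] force: [0.2, -0.3, -0.5] finger_gap: 0.301 gripper_force: 29.5 
tcp_pos: [0.4418, 0.0651, 0.1395] force: [-0.1, -0.3, -0.1] finger_gap: 0.295 gripper_force: 29.6 
t 17.1 tcp [0.4418 0.0651 0.1395] yaw_y -5.16 tilt z [ 5.4e-03 -6.0e-04 -1.0e+00] F [-0.1 -0.3 -0.1] gap 25.0 dp/0.5: [-0.1822  0.3702  0.031 ] mm [-91.1 185.1  15.5]
```

```bash
f(){ grep -E "tcp|force:|gap"|tr '\n' ' ';echo; }
python3 -m crank '[{"dp":[-0.0203,0.0411,0.003],"delta_rot":[0,0,0],"fingers":-0.5},{"dp":[-0.0203,0.0411,0.003],"delta_rot":[0,0,0],"fingers":-0.5},{"dp":[-0.0203,0.0411,0.003],"delta_rot":[0,0,0],"fingers":-0.5},{"dp":[-0.0203,0.0411,0.003],"delta_rot":[0,0,0],"fingers":-0.5},{"dp":[-0.0203,0.0411,0.003],"delta_rot":[0,0,0],"fingers":-0.5},{"dp":[-0.0203,0.0411,0.003],"delta_rot":[0,0,0],"fingers":-0.5},{"dp":[-0.0203,0.0411,0.003],"delta_rot":[0,0,0],"fingers":-0.5},{"dp":[-0.0203,0.0411,0.003],"delta_rot":[0,0,0],"fingers":-0.5},{"dp":[-0.0203,0.0411,0.003],"delta_rot":[0,0,0],"fingers":-0.5},{"dp":[0,0,0],"delta_rot":[0,0,0],"fingers":-0.5},{"dp":[0,0,0],"delta_rot":[0,0,0],"fingers":-0.5},{"dp":[0,0,0],"delta_rot":[0,0,0],"fingers":-0.5}]'|f
python3 -c "
from h import *
to([.618,-.0423,.112])"
```

```text
tcp_pos: [0.6151, -0.0421, 0.1225] force: [-0.3, 1.1, -0.5] finger_gap: 0.296 gripper_force: 29.6 
t 18.1 tcp [ 0.6151 -0.0421  0.1225] yaw_y -5.19 tilt z [-3.1e-03  9.0e-04 -1.0e+00] F [-0.3  1.1 -0.5] gap 25.2 dp/0.5: [0.0001 0.006  0.0209] mm [ 0.1  3.  10.5]
```

```bash
f(){ grep -E "tcp|force:|gap"|tr '\n' ' ';echo; }
python3 -m crank '[{"dp":[0,0.0045,0.01],"delta_rot":[0,0,0],"fingers":-0.5},{"dp":[0,0,0.01],"delta_rot":[0,0,0],"fingers":-0.5},{"dp":[0,0,0],"delta_rot":[0,0,0],"fingers":-0.5},{"dp":[0,0,0],"delta_rot":[0,0,0],"fingers":-0.5}]'|f
python3 -c "
from h import *
to([.618,-.0423,.104])"
```

```text
tcp_pos: [0.6179, -0.0422, 0.1128] force: [-0.8, -0.1, -0.2] finger_gap: 0.302 gripper_force: 29.6 
t 18.43 tcp [ 0.6179 -0.0422  0.1128] yaw_y -5.16 tilt z [-1.8e-03  5.0e-04 -1.0e+00] F [-0.8 -0.1 -0.2] gap 25.6 dp/0.5: [-0.0001  0.0002  0.0176] mm [-0.1  0.1  8.8]
```

```bash
f(){ grep -E "tcp|force:|gap"|tr '\n' ' ';echo; }
python3 -m crank '[{"dp":[0,0,0.006],"delta_rot":[0,0,0],"fingers":-0.5},{"dp":[0,0,0.003],"delta_rot":[0,0,0],"fingers":-0.5},{"dp":[0,0,0],"delta_rot":[0,0,0],"fingers":-0.5}]'|f
python3 -m crank '[{"dp":[0,0,0.004],"delta_rot":[0,0,0],"fingers":-0.5},{"dp":[0,0,0],"delta_rot":[0,0,0],"fingers":-0.5}]'|f
python3 -m crank '[{"dp":[0,0,0.004],"delta_rot":[0,0,0],"fingers":-0.5},{"dp":[0,0,0],"delta_rot":[0,0,0],"fingers":-0.5},{"dp":[0,0,0],"delta_rot":[0,0,0],"fingers":-0.5}]'|f
```

```text
tcp_pos: [0.6185, -0.0426, 0.1086] force: [-0.2, 1.2, -0.0] finger_gap: 0.303 gripper_force: 29.6 
tcp_pos: [0.6186, -0.0428, 0.1067] force: [-0.1, 1.1, -0.0] finger_gap: 0.301 gripper_force: 29.6 
tcp_pos: [0.6187, -0.0428, 0.1048] force: [-0.8, 0.4, -0.5] finger_gap: 0.304 gripper_force: 29.6
```

```bash
f(){ grep -E "tcp|force:|gap"|tr '\n' ' ';echo; }
python3 -m crank '[{"dp":[0,0,0.001],"delta_rot":[0,0,0],"fingers":-0.3},{"dp":[0,0,0],"delta_rot":[0,0,0],"fingers":-0.2},{"dp":[0,0,0],"delta_rot":[0,0,0],"fingers":-0.1},{"dp":[0,0,-0.01],"delta_rot":[0,0,0],"fingers":0},{"dp":[0,0,-0.03],"delta_rot":[0,0,0],"fingers":0},{"dp":[0,0,-0.04],"delta_rot":[0,0,0],"fingers":0},{"dp":[0,0,-0.02],"delta_rot":[0,0,0],"fingers":0}]'|f
python3 -c "
from h import *
to([.4535,.1185,.15])"
```

```text
tcp_pos: [0.6196, -0.0429, 0.1565] force: [0.3, -0.4, -0.2] finger_gap: 0.5 gripper_force: 0.0 
t 19.68 tcp [ 0.6196 -0.0429  0.1565] yaw_y -5.18 tilt z [ 2.8e-03 -7.0e-04 -1.0e+00] F [ 0.3 -0.4 -0.2] gap 42.5 dp/0.5: [ 0.2916 -0.36    0.0119] mm [ 145.8 -180.     6. ]
```

```bash
f(){ grep -E "tcp|force:|gap"|tr '\n' ' ';echo; }
python3 -m crank '[{"dp":[0.0324,-0.04,0],"delta_rot":[0,0,0],"fingers":0},{"dp":[0.0324,-0.04,0],"delta_rot":[0,0,0],"fingers":0},{"dp":[0.0324,-0.04,0],"delta_rot":[0,0,0],"fingers":0},{"dp":[0.0324,-0.04,0],"delta_rot":[0,0,0],"fingers":0},{"dp":[0.0324,-0.04,0],"delta_rot":[0,0,0],"fingers":0},{"dp":[0.0324,-0.04,0],"delta_rot":[0,0,0],"fingers":0},{"dp":[0.0324,-0.04,0],"delta_rot":[0,0,0],"fingers":0},{"dp":[0.0324,-0.04,0],"delta_rot":[0,0,0],"fingers":0},{"dp":[0.0324,-0.04,0],"delta_rot":[0,0,0],"fingers":0}]'|f
python3 -m crank '[{"dp":[0,0,0.013],"delta_rot":[0,0,-0.0192],"fingers":-0.15},{"dp":[0,0,0.013],"delta_rot":[0,0,-0.0192],"fingers":-0.15},{"dp":[0,0,0.013],"delta_rot":[0,0,-0.0192],"fingers":-0.15},{"dp":[0,0,0.013],"delta_rot":[0,0,-0.0192],"fingers":-0.15},{"dp":[0,0,0.013],"delta_rot":[0,0,-0.0192],"fingers":-0.15},{"dp":[0,0,0.013],"delta_rot":[0,0,-0.0192],"fingers":-0.15},{"dp":[0,0,0.013],"delta_rot":[0,0,-0.0192],"fingers":-0.15},{"dp":[0,0,0.013],"delta_rot":[0,0,-0.0192],"fingers":-0.15},{"dp":[0,0,0],"delta_rot":[0,0,-0.0192],"fingers":-0.15},{"dp":[0,0,0],"delta_rot":[0,0,-0.0192],"fingers":-0.15},{"dp":[0,0,0],"delta_rot":[0,0,-0.0192],"fingers":-0.15},{"dp":[0,0,0],"delta_rot":[0,0,-0.0192],"fingers":-0.15}]'|f
python3 -m crank '[{"dp":[0,0,0],"delta_rot":[0,0,-0.0192],"fingers":-0.15},{"dp":[0,0,0],"delta_rot":[0,0,0],"fingers":-0.15},{"dp":[0,0,0],"delta_rot":[0,0,0],"fingers":-0.15}]'|f
python3 -c "
from h import *
to([.4535,.1185,.079])"
```

```text
tcp_pos: [0.452, 0.1194, 0.1549] force: [0.3, 0.9, 0.2] finger_gap: 0.498 gripper_force: 0.0 
tcp_pos: [0.4531, 0.1187, 0.1027] force: [-0.1, -0.0, -0.4] finger_gap: 0.425 gripper_force: 0.0 
tcp_pos: [0.453, 0.1187, 0.1027] force: [-0.4, 0.2, -0.6] finger_gap: 0.425 gripper_force: 0.0 
t 21.68 tcp [0.453  0.1187 0.1027] yaw_y 84.5 tilt z [ 8.e-04  0.e+00 -1.e+00] F [-0.4  0.2 -0.6] gap 36.1 dp/0.5: [-0.0011 -0.0004  0.0474] mm [-0.5 -0.2 23.7]
```

```bash
f(){ grep -E "tcp|force:|gap"|tr '\n' ' ';echo; }
python3 -m crank '[{"dp":[-0.001,0,0.012],"delta_rot":[0,0,0],"fingers":-0.15},{"dp":[0,0,0.012],"delta_rot":[0,0,0],"fingers":-0.15},{"dp":[0,0,0.008],"delta_rot":[0,0,0],"fingers":-0.15},{"dp":[0,0,0],"delta_rot":[0,0,0],"fingers":-0.15}]'|f
python3 -m crank '[{"dp":[0,0,0.007],"delta_rot":[0,0,0],"fingers":-0.15},{"dp":[0,0,0.007],"delta_rot":[0,0,0],"fingers":-0.15},{"dp":[0,0,0],"delta_rot":[0,0,0],"fingers":-0.15}]'|f
python3 -m crank '[{"dp":[0,0,0],"delta_rot":[0,0,0],"fingers":-0.45},{"dp":[0,0,0],"delta_rot":[0,0,0],"fingers":-0.45},{"dp":[0,0,0],"delta_rot":[0,0,0],"fingers":-0.45},{"dp":[0,0,0],"delta_rot":[0,0,0],"fingers":-0.45}]' 20|f
```

```text
tcp_pos: [0.4527, 0.1186, 0.0853] force: [-0.1, 0.2, -0.4] finger_gap: 0.428 gripper_force: 0.0 
tcp_pos: [0.4529, 0.1186, 0.0788] force: [-0.8, -0.2, -0.1] finger_gap: 0.428 gripper_force: 0.0 
tcp_pos: [0.4532, 0.1187, 0.0795] force: [-0.3, 0.6, 0.6] finger_gap: 0.311 gripper_force: 19.7
```

```bash
f(){ grep -E "tcp|force:|gap"|tr '\n' ' ';echo; }
python3 -m crank '[{"dp":[0,0,0],"delta_rot":[0,0,0],"fingers":-0.19},{"dp":[0,0,0],"delta_rot":[0,0,0],"fingers":-0.19},{"dp":[0,0,-0.03],"delta_rot":[0,0,0],"fingers":-0.19},{"dp":[0,0,0],"delta_rot":[0,0,0.0192],"fingers":0},{"dp":[0,0,0],"delta_rot":[0,0,0.0192],"fingers":0},{"dp":[0,0,0],"delta_rot":[0,0,0.0192],"fingers":0},{"dp":[0,0,0],"delta_rot":[0,0,0.0192],"fingers":0},{"dp":[0,0,0],"delta_rot":[0,0,0.0192],"fingers":0},{"dp":[0,0,0],"delta_rot":[0,0,0.0192],"fingers":0},{"dp":[0,0,0],"delta_rot":[0,0,0.0192],"fingers":0},{"dp":[0,0,0],"delta_rot":[0,0,0.0192],"fingers":0}]'|f
python3 -m crank '[{"dp":[0,0,0],"delta_rot":[0,0,0.0192],"fingers":0},{"dp":[0,0,0],"delta_rot":[0,0,0.0192],"fingers":0},{"dp":[0,0,0],"delta_rot":[0,0,0.0192],"fingers":0},{"dp":[0,0,0],"delta_rot":[0,0,0.0192],"fingers":0},{"dp":[0,0,0],"delta_rot":[0,0,0.0192],"fingers":0},{"dp":[0,0,0],"delta_rot":[0,0,0],"fingers":0},{"dp":[0,0,0],"delta_rot":[0,0,0],"fingers":0}]'|f
python3 -m crank '[{"dp":[0,0,0.0125],"delta_rot":[0,0,0],"fingers":0},{"dp":[0,0,0.0122],"delta_rot":[0,0,0],"fingers":0},{"dp":[0,0,0],"delta_rot":[0,0,0],"fingers":-0.2},{"dp":[0,0,0],"delta_rot":[0,0,0],"fingers":-0.5},{"dp":[0,0,0],"delta_rot":[0,0,0],"fingers":-0.5},{"dp":[0,0,0],"delta_rot":[0,0,0],"fingers":-0.5},{"dp":[0,0,0],"delta_rot":[0,0,0],"fingers":-0.5},{"dp":[0,0,0],"delta_rot":[0,0,0],"fingers":-0.5}]' 30|f
python3 -m crank '[{"dp":[0,0,-0.03],"delta_rot":[0,0,0],"fingers":-0.5},{"dp":[0,0,-0.04],"delta_rot":[0,0,0],"fingers":-0.5},{"dp":[0,0,-0.04],"delta_rot":[0,0,0],"fingers":-0.5},{"dp":[0,0,0],"delta_rot":[0,0,0],"fingers":-0.5}]'|f
python3 -c "
from h import *
to([.6220,.0038,.125])"
```

```text
tcp_pos: [0.4532, 0.1187, 0.0945] force: [-0.9, -0.2, -0.4] finger_gap: 0.5 gripper_force: 0.0 
tcp_pos: [0.4532, 0.1186, 0.0945] force: [-0.5, 0.6, -0.1] finger_gap: 0.503 gripper_force: 0.0 
tcp_pos: [0.4532, 0.1187, 0.0822] force: [0.3, -0.8, 0.7] finger_gap: 0.302 gripper_force: 29.5 
tcp_pos: [0.4545, 0.1188, 0.1397] force: [-0.2, -0.3, -0.3] finger_gap: 0.301 gripper_force: 29.6 
t 25.1 tcp [0.4545 0.1188 0.1397] yaw_y -5.17 tilt z [ 5.7e-03  1.0e-04 -1.0e+00] F [-0.2 -0.3 -0.3] gap 25.5 dp/0.5: [-0.1988  0.3542  0.0313] mm [-99.4 177.1  15.7]
```

```bash
f(){ grep -E "tcp|force:|gap"|tr '\n' ' ';echo; }
python3 -m crank '[{"dp":[-0.04,0,0.003],"delta_rot":[0,0,0],"fingers":-0.5},{"dp":[-0.04,0.02,0.003],"delta_rot":[0,0,0],"fingers":-0.5},{"dp":[-0.04,0.03,0.003],"delta_rot":[0,0,0],"fingers":-0.5},{"dp":[-0.04,0.04,0.003],"delta_rot":[0,0,0],"fingers":-0.5},{"dp":[-0.0388,0.05,0.003],"delta_rot":[0,0,0],"fingers":-0.5},{"dp":[0,0.05,0.003],"delta_rot":[0,0,0],"fingers":-0.5},{"dp":[0,0.05,0.003],"delta_rot":[0,0,0],"fingers":-0.5},{"dp":[0,0.05,0.003],"delta_rot":[0,0,0],"fingers":-0.5},{"dp":[0,0.064,0.003],"delta_rot":[0,0,0],"fingers":-0.5},{"dp":[0,0,0],"delta_rot":[0,0,0],"fingers":-0.5},{"dp":[0,0,0],"delta_rot":[0,0,0],"fingers":-0.5},{"dp":[0,0,0],"delta_rot":[0,0,0],"fingers":-0.5}]'|f
python3 -c "
from h import *
to([.622,.0036,.112])"
```

```text
tcp_pos: [0.619, 0.0039, 0.1225] force: [0.3, -0.5, 0.8] finger_gap: 0.3 gripper_force: 29.6 
t 26.1 tcp [0.619  0.0039 0.1225] yaw_y -5.18 tilt z [-3.2e-03  6.0e-04 -1.0e+00] F [ 0.3 -0.5  0.8] gap 25.5 dp/0.5: [-0.0001  0.006   0.021 ] mm [-0.   3.  10.5]
```

```bash
f(){ grep -E "tcp|force:|gap"|tr '\n' ' ';echo; }
python3 -m crank '[{"dp":[0,0.0045,0.01],"delta_rot":[0,0,0],"fingers":-0.5},{"dp":[0,0,0.01],"delta_rot":[0,0,0],"fingers":-0.5},{"dp":[0,0,0],"delta_rot":[0,0,0],"fingers":-0.5},{"dp":[0,0,0],"delta_rot":[0,0,0],"fingers":-0.5}]'|f
python3 -m crank '[{"dp":[0,0,0.006],"delta_rot":[0,0,0],"fingers":-0.5},{"dp":[0,0,0.003],"delta_rot":[0,0,0],"fingers":-0.5},{"dp":[0,0,0],"delta_rot":[0,0,0],"fingers":-0.5}]'|f
python3 -m crank '[{"dp":[0,0,0.004],"delta_rot":[0,0,0],"fingers":-0.5},{"dp":[0,0,0],"delta_rot":[0,0,0],"fingers":-0.5}]'|f
python3 -m crank '[{"dp":[0,0,0.004],"delta_rot":[0,0,0],"fingers":-0.5},{"dp":[0,0,0],"delta_rot":[0,0,0],"fingers":-0.5},{"dp":[0,0,0],"delta_rot":[0,0,0],"fingers":-0.5}]'|f
```

```text
tcp_pos: [0.6217, 0.0037, 0.1129] force: [0.5, 0.3, -0.1] finger_gap: 0.301 gripper_force: 29.6 
tcp_pos: [0.6224, 0.0035, 0.1087] force: [-0.4, 0.5, -0.7] finger_gap: 0.302 gripper_force: 29.6 
tcp_pos: [0.6226, 0.0035, 0.1068] force: [0.6, -1.1, 0.5] finger_gap: 0.303 gripper_force: 29.6 
tcp_pos: [0.6226, 0.0035, 0.1049] force: [0.3, 0.4, -0.1] finger_gap: 0.299 gripper_force: 29.6
```

```bash
f(){ grep -E "tcp|force:|gap"|tr '\n' ' ';echo; }
python3 -m crank '[{"dp":[0,0,0.001],"delta_rot":[0,0,0],"fingers":-0.3},{"dp":[0,0,0],"delta_rot":[0,0,0],"fingers":-0.2},{"dp":[0,0,0],"delta_rot":[0,0,0],"fingers":-0.1},{"dp":[0,0,-0.01],"delta_rot":[0,0,0],"fingers":0},{"dp":[0,0,-0.04],"delta_rot":[0,0,0],"fingers":0},{"dp":[0,0,-0.05],"delta_rot":[0,0,0],"fingers":0},{"dp":[0,0,-0.03],"delta_rot":[0,0,0],"fingers":0},{"dp":[0,0,0],"delta_rot":[0,0,0],"fingers":0}]'|f
python3 -m crank '[{"dp":[-0.0414,0,0],"delta_rot":[0,0,0],"fingers":0},{"dp":[-0.0414,0,0],"delta_rot":[0,0,0],"fingers":0},{"dp":[-0.0414,0,0],"delta_rot":[0,0,0],"fingers":0},{"dp":[-0.0414,0,0],"delta_rot":[0,0,0],"fingers":0},{"dp":[-0.0414,0,0],"delta_rot":[0,0,0],"fingers":0},{"dp":[-0.0414,0,0],"delta_rot":[0,0,0],"fingers":0},{"dp":[-0.0414,0,0],"delta_rot":[0,0,0],"fingers":0},{"dp":[0,0,0],"delta_rot":[0,0,0],"fingers":0},{"dp":[0,0,0],"delta_rot":[0,0,0],"fingers":0}]'|f
python3 - <<'E'
from h import *
to([.6083,-.141,.118])
q,d=manip.snapshot("scene");p,d=manip.snapshot("top")
x,y=proj("scene",[.61,-.07,.04]).astype(int);A=q[y-40:y+40,x-53:x+54];print(x-53,y-40)
x,y=proj("top",[.61,-.04,.03]).astype(int);B=p[y-40:y+40,x-53:x+54];print(x-53,y-40)
cv2.imwrite("pics/s5.png",cv2.resize(np.vstack([A,B]),None,fx=3.7,fy=3.7,interpolation=cv2.INTER_CUBIC)[:,:,::-1])
E
```

```text
tcp_pos: [0.6248, 0.0032, 0.1736] force: [0.7, -0.5, 0.7] finger_gap: 0.502 gripper_force: 0.0 
tcp_pos: [0.6091, -0.1418, 0.1689] force: [0.2, 0.3, 0.2] finger_gap: 0.498 gripper_force: 0.0 
t 28.52 tcp [ 0.6091 -0.1418  0.1689] yaw_y -5.32 tilt z [-9.e-04  7.e-04 -1.e+00] F [0.2 0.3 0.2] gap 42.3 dp/0.5: [ 0.0013 -0.0016  0.1018] mm [ 0.7 -0.8 50.9]
181 148
193 129
```

View pics/s5.png

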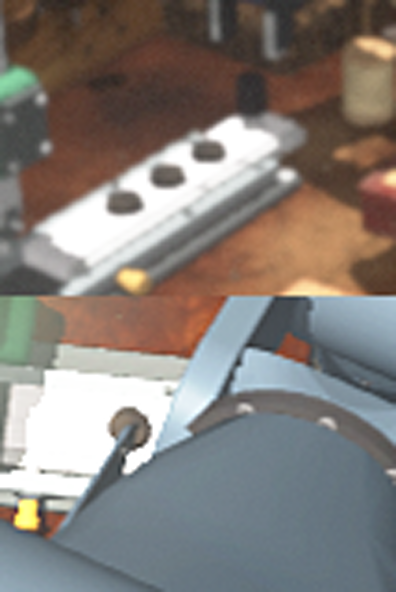

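All three plugs lie flat in the nests (top crop (124,202), (167,176), (208,151)), and the fingers are above the knob at (250,95).

```bash
f(){ grep -E "tcp|force:|gap"|tr '\n' ' ';echo; }
python3 -m crank '[{"dp":[0.0013,-0.002,0.02],"delta_rot":[0,0,0],"fingers":0},{"dp":[0,0,0.03],"delta_rot":[0,0,0],"fingers":0},{"dp":[0,0,0],"delta_rot":[0,0,0],"fingers":0}]'|f
python3 -m crank '[{"dp":[0,0,0.02],"delta_rot":[0,0,0],"fingers":0},{"dp":[0,0,0.02],"delta_rot":[0,0,0],"fingers":0},{"dp":[0,0,0.008],"delta_rot":[0,0,0],"fingers":0},{"dp":[0,0,0],"delta_rot":[0,0,0],"fingers":0}]'|f
python3 -m crank '[{"dp":[0,0,0],"delta_rot":[0,0,0],"fingers":-0.6},{"dp":[0,0,0],"delta_rot":[0,0,0],"fingers":-0.6},{"dp":[0,0,0],"delta_rot":[0,0,0],"fingers":-0.6},{"dp":[0,0,0],"delta_rot":[0,0,0],"fingers":-0.6},{"dp":[0,0,0],"delta_rot":[0,0,0],"fingers":-0.6},{"dp":[0,0,0],"delta_rot":[0,0,0],"fingers":-0.6}]' 50|f
python3 - <<'E'
from h import *
to([.6083,-.141,.118])
p=np.load("top0.npz")["p"];hs=cv2.cvtColor(p,cv2.COLOR_RGB2HSV)
m=np.zeros(p.shape[:2],bool);m[178:196,192:210]=((hs[...,0]>18)&(hs[...,0]<35)&(hs[...,1]>150)&(hs[...,2]>120))[178:196,192:210]
for ce,st in blobs(m,5):
    P=ray("top",ce,.022);print(ce,st,P,"plunger minus nest1 along y",(P[0]-.6222)*.0918+(P[1]-.0036)*.9957)
E
```

```text
tcp_pos: [0.6069, -0.1381, 0.1416] force: [-0.3, -0.3, 0.2] finger_gap: 0.497 gripper_force: 0.0 
tcp_pos: [0.6079, -0.1396, 0.1191] force: [0.5, -0.5, 0.2] finger_gap: 0.5 gripper_force: 0.0 
tcp_pos: [0.6096, -0.1403, 0.1209] force: [4.9, -0.0, -2.5] finger_gap: 0.264 gripper_force: 49.2 
t 29.7 tcp [ 0.6096 -0.1403  0.1209] yaw_y -5.2 tilt z [ 2.6e-03 -6.0e-04 -1.0e+00] F [ 4.9 -0.  -2.5] gap 22.5 dp/0.5: [-0.0017 -0.0025  0.0059] mm [-0.9 -1.3  2.9]
[197.4 188. ] [197 186   2   5   5] [0.56541029 0.07475404 0.022     ] plunger minus nest1 along y 0.06563478413855711
[201. 190.] [199 188   4   4   6] [0.56076059 0.06601512 0.022     ] plunger minus nest1 along y 0.05650659218310623
```

```bash
f(){ grep -E "tcp|force:|gap"|tr '\n' ' ';echo; }
python3 -m crank '[{"dp":[0.005,0,0],"delta_rot":[0,0,0],"fingers":-0.6},{"dp":[0.01,0,0],"delta_rot":[0,0,0],"fingers":-0.6},{"dp":[0.02,0,0],"delta_rot":[0,0,0],"fingers":-0.6},{"dp":[0.02,0,0],"delta_rot":[0,0,0],"fingers":-0.6},{"dp":[0.02,0,0],"delta_rot":[0,0,0],"fingers":-0.6},{"dp":[0.02,0,0],"delta_rot":[0,0,0],"fingers":-0.6},{"dp":[0.02,0,0],"delta_rot":[0,0,0],"fingers":-0.6},{"dp":[0.02,0,0],"delta_rot":[0,0,0],"fingers":-0.6}]'|f
python3 -m crank '[{"dp":[0.02,0,0],"delta_rot":[0,0,0],"fingers":-0.6},{"dp":[0.02,0,0],"delta_rot":[0,0,0],"fingers":-0.6},{"dp":[0.015,0,0],"delta_rot":[0,0,0],"fingers":-0.6},{"dp":[0.01,0,0],"delta_rot":[0,0,0],"fingers":-0.6},{"dp":[0,0,0],"delta_rot":[0,0,0],"fingers":-0.6},{"dp":[0,0,0],"delta_rot":[0,0,0],"fingers":-0.6}]'|f
python3 -c "
from h import *
to([.6204,-.0253,.118])"
```

```text
tcp_pos: [0.6155, -0.0784, 0.121] force: [0.8, -17.1, -4.4] finger_gap: 0.265 gripper_force: 49.2 
tcp_pos: [0.6188, -0.0415, 0.121] force: [5.1, -0.7, -2.9] finger_gap: 0.263 gripper_force: 49.3 
t 30.87 tcp [ 0.6188 -0.0415  0.121 ] yaw_y -5.2 tilt z [ 0.003  -0.0013 -1.    ] F [ 5.1 -0.7 -2.9] gap 22.4 dp/0.5: [0.0326 0.0002 0.0059] mm [16.3  0.1  2.9]
```

```bash
f(){ grep -E "tcp|^force:"|tr '\n' ' ';echo; }
for i in 1 2 3 4 5 6; do python3 -m crank '[{"dp":[0.0015,0,0],"delta_rot":[0,0,0],"fingers":-0.6},{"dp":[0.0015,0,0],"delta_rot":[0,0,0],"fingers":-0.6}]'|f; done
```

```text
tcp_pos: [0.6189, -0.0407, 0.121] force: [4.2, -6.9, -3.9] 
tcp_pos: [0.619, -0.0403, 0.121] force: [2.8, -10.9, -3.6] 
tcp_pos: [0.619, -0.0394, 0.1209] force: [3.6, -8.3, -2.9] 
tcp_pos: [0.6192, -0.0379, 0.121] force: [2.9, -10.0, -3.3] 
tcp_pos: [0.6193, -0.0365, 0.121] force: [2.8, -9.3, -3.9] 
tcp_pos: [0.6195, -0.0349, 0.121] force: [3.5, -10.6, -3.2]
```

```bash
f(){ grep -E "tcp|^force:"|tr '\n' ' ';echo; }
for i in 1 2 3 4 5 6; do python3 -m crank '[{"dp":[0.001,0,0],"delta_rot":[0,0,0],"fingers":-0.6},{"dp":[0.001,0,0],"delta_rot":[0,0,0],"fingers":-0.6}]'|f; done
```

```text
tcp_pos: [0.6196, -0.0339, 0.121] force: [3.2, -9.3, -4.8] 
tcp_pos: [0.6196, -0.0329, 0.121] force: [2.5, -9.8, -3.9] 
tcp_pos: [0.6197, -0.0319, 0.1209] force: [2.6, -10.0, -3.9] 
tcp_pos: [0.6199, -0.0303, 0.1209] force: [4.2, -1.1, -3.5] 
tcp_pos: [0.6201, -0.0273, 0.1209] force: [5.4, -0.6, -3.7] 
tcp_pos: [0.6202, -0.0261, 0.1209] force: [5.5, -1.3, -3.5]
```

```bash
f(){ grep -E "tcp|^force:"|tr '\n' ' ';echo; }
python3 -m crank '[{"dp":[0,0,0],"delta_rot":[0,0,0],"fingers":-0.6},{"dp":[0,0,0],"delta_rot":[0,0,0],"fingers":-0.6},{"dp":[0,0,0],"delta_rot":[0,0,0],"fingers":-0.6}]'|f
for i in 1 2 ; do python3 -m crank '[{"dp":[0.001,0,0],"delta_rot":[0,0,0],"fingers":-0.6},{"dp":[0,0,0],"delta_rot":[0,0,0],"fingers":-0.6},{"dp":[0,0,0],"delta_rot":[0,0,0],"fingers":-0.6}]'|f; done
```

```text
tcp_pos: [0.6202, -0.026, 0.1209] force: [4.8, -1.7, -3.1] 
tcp_pos: [0.6202, -0.0259, 0.1209] force: [4.9, -1.8, -2.4] 
tcp_pos: [0.6202, -0.0259, 0.121] force: [3.9, -4.2, -4.5]
```

```bash
f(){ grep -E "tcp|^t:|force:"|tr '\n' ' ';echo; }
python3 -m crank '[{"dp":[-0.001,0,0],"delta_rot":[0,0,0],"fingers":-0.6},{"dp":[-0.001,0,0],"delta_rot":[0,0,0],"fingers":-0.6},{"dp":[0,0,0],"delta_rot":[0,0,0],"fingers":-0.6},{"dp":[0,0,0],"delta_rot":[0,0,0],"fingers":-0.6}]'|f
python3 -m crank '[{"dp":[0,0,0],"delta_rot":[0,0,0],"fingers":-0.6},{"dp":[0,0,0],"delta_rot":[0,0,0],"fingers":-0.6},{"dp":[0,0,0],"delta_rot":[0,0,0],"fingers":-0.6},{"dp":[0,0,0],"delta_rot":[0,0,0],"fingers":-0.6}]'|f
python3 - <<'E'
from h import *
q,d=manip.snapshot("scene")
x,y=proj("scene",[.625,.06,.04]).astype(int);A=q[y-40:y+40,x-53:x+54];print(x-53,y-40)
cv2.imwrite("pics/s6.png",cv2.resize(A,None,fx=6,fy=6,interpolation=cv2.INTER_CUBIC)[:,:,::-1])
E
```

```text
t: 33.95 tcp_pos: [0.6202, -0.026, 0.121] force: [6.0, -0.3, -3.6] gripper_force: 49.3 
t: 34.28 tcp_pos: [0.6202, -0.026, 0.1209] force: [5.3, -1.2, -4.0] gripper_force: 49.3 
146 168
```

View pics/s6.png

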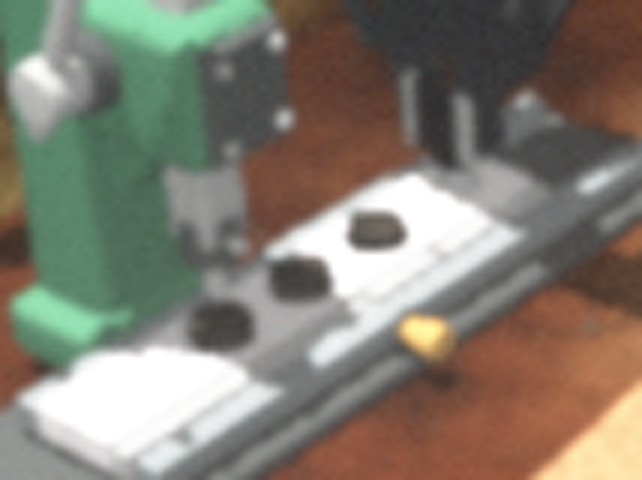

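The leading plug (222,325) is under the punch, the other two plugs are flat, and the fingers hold the knob with the carrier settled in the notch.

```bash
python3 -c "
from station import manip
print(manip.sign_off())"
```

```text
the job is handed in; nothing more can be done
None
```

I handed the job in at about 34 s: all three plugs lie flat in the nests, and the fingers hold the knob with the carrier seated in the first notch (the notch felt by force, plug 1 seen under the punch); the hand-in gave no verdict.

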